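Gauge the gap between a bag sealer's plates

ROBOT

A 6-joint arm with a two-finger parallel gripper is mounted at the origin on the work surface. World frame = base frame: x ahead of the robot, y to its left, z up, the work surface at z = 0. Lengths are in m, angles in rad, forces in N, time in s.
With the tool pointing down it reaches from about 0.35 to 0.975 m from the base axis. Payload 4.9 kg.
Tool frame: the origin (TCP) lies at the very end of the fingers, on their centre line; the grasp point (between the pads) lies ctrl.grip_point_offset behind it (ctrl.grip_point_offset is the distance from the TCP to the grasp point, in m); z points along the fingers, y is the line along which they close (so a half turn about z gives the same grasp; the last joint's range is limited). The gripper opens to 85 mm and grips with 20 to 120 N. Pads are 22 mm wide; open, the fingers measure 114 mm over their backs; the gripper's body (76 mm by 85 mm) begins 54 mm behind the grasp point. The pads swing forward as they close: fully open they stand 13 mm farther back than shut.
Start: joints at [1.033, 0.053, 1.613, -0, 1.476, -0.119], TCP at [0.254, 0.571, 0.231] pointing down, gripper open.
Joint ranges: [-3.01, 3.01], [-1.01, 2.22], [0.06, 2.58], [-1.02, 4.17], [0.09, 2.62], [-3.14, 3.14]. Speed limits (rad/s): [2.57, 2.57, 3.14, 3.14, 3.14, 3.14].

INTERFACE

Orientations are given as a rotation vector (axis times angle).
In Python, from station import ctrl gives the robot as it stands. The module is installed in compiled form; this text tells all that it offers.
- The arm moves only by the tool drive_tool, never from a script. Its argument "steps" is a list of rows, each an object with "translation": the shift along the tool's x, y, z normalised to -1 to 1, where 1 is 4 cm, a list of three; "angular": the turn, a rotation vector about the tool's x, y, z normalised to -1 to 1, where 1 is 8 degrees, a list of three; "gripper": the opening, from 0 (shut) to 1 (fully open). In form: [{"translation": [dx, dy, dz], "angular": [wx, wy, wz], "gripper": gripper}, ...]. A call has 1 to 8 rows; each row shifts and turns the commanded pose from where the row before left it, along the tool's axes as they then stand; what a row does not reach is not made up. A row lasts 1/8 s, in which the tool goes at most 62.5 mm and 10.7 degrees, less where a joint would pass 70% of its speed; a pose out of reach is approached as far as the arm can. A call with a number of a shift or a turn outside -1 to 1 is refused whole. A call with a gripper value outside its range is refused whole. The fingers move at their own pace and stop on an object; "force" is the grip in N (left out, the last holds). Time passes only in rows, so rows that do not move let the fingers close. It gives the time, the measured TCP pose, the force, the opening and the grip force at its end, in the units of the state.
- ctrl.get_obs(): the state, without advancing time (a new reading comes with each control period).
- ctrl.get_image(name): name is "scene" or "top" or "wrist"; returns a dict with "color" (480x640x3 uint8, red, green, blue), "depth" (480x640 float32, m along the optical axis (not along the pixel's ray), 0 where there is no reading), "fx", "fy", "cx", "cy" (pixels), "R" (3x3) and "t" (3): a world point X has camera coordinates R X + t. Camera axes: x right, y down, z forward; pixel columns grow to the right and rows downward; lengths in m; the calibration is good to about 2 mm. A picture is of the moment at which its call begins.
- ctrl.finish_job(): hands the job in; it is judged then, once.
The state is a dict: "t": time; "q": joint angles; "dq": joint speeds; "effort": joint torques, N m; "tool_pos": TCP position; "tool_rot": TCP orientation; "contact_force": force on the tool from outside, world axes, zero at the start; "wrist_torque": the same for the moment, N m; "opening": finger opening in m; "grip_force": force on a finger pad.
Only numpy, scipy, OpenCV 4.12 (cv2) and the standard library are available. Lean on these libraries where they do the work, as an engineer would, in place of code of your own. Each camera call takes 0.05 s, during which the arm holds its last target. There are 200 camera calls.

TASK

Take the flat taper gauge out of its stand by its handle and slide its blade straight down, upright, between the two plates of the bag sealer, about midway along them. Ease it in until it drags snugly on both plates and the sprung plate has given way by about 3 mm, not jammed in to the plate's stop, and finish holding the gauge still at that depth: the program ends with the gripper still on the handle. Leave the other things on the bench where they are.

Things in the scene. Friction and masses are not known exactly. Their poses are not given: they have to be found in the camera images.
- gauge: Plain steel taper gauge, 60-200 g, upright in either slot of the stand. Flat handle 20 thick (x) by 36 wide (y) by 45 mm tall; below it a wedge blade 24 mm wide (y), 66 mm long, 3 mm thick (x) at the tip, growing evenly on both faces to 16 mm (1 mm per 5 mm). Origin: centre of the handle's underside, z up. In the stand its underside rests on the stand's top, x along the stand's x.
- gauge_tip (a point): Middle of the gauge blade's lower end, 66 mm below the gauge's origin.
- stand: Fixed white plastic block 70 (x) by 170 (y) by 72 mm tall, two slots 20 (x) by 31 mm (y) right through, at y = -45 and +45 mm. Origin: centre of its underside, z up.
- sealer: Fixed bag sealer, steel base 210 (x) by 180 (y) by 20 mm; origin: centre of its underside, z up. Across its middle two upright aluminium plates 150 mm long (y), 12 mm thick, with rounded top edges (radius 6), face each other over a narrow gap open at the top; tops 110 mm above the bench. White housings 70 to 80 mm tall outside the plates; the +x one has a black screw knob.
- sprung_plate: The plate on the sealer's -x side (no screw knob on that side). It gives way towards -x by up to 8 mm (its stop) against springs: 1.6 N to start, 0.8 N more per mm; springs back when let go. Origin: on its inner face, towards the gap, mid-length, 104 mm above the bench (foot of the rounded edge). Axes as the sealer's.
- set_plate: The plate on the sealer's +x side, locked by its screw; does not move. Set differently each time: the gap, from this origin to the sprung plate's along the sealer's x, is 6 to 9 mm. Origin: on its inner face, mid-length, 104 mm above the bench. Axes as the sealer's.
- probe: Bystander in the stand's other slot: steel probe with a round handle 35 mm across and 45 mm tall and a thin round rod below. Origin: centre of the handle's underside.
- cheese_a: Bystander: white round cheese, 72 mm across, 30 mm tall, loose on the bench between stand and sealer. Origin: centre of underside.
- cheese_b: Bystander: tan round cheese, 76 mm across, 35 mm tall, loose. Origin: centre of underside.
- cheese_c: Bystander: white round cheese, 80 mm across, 30 mm tall, loose. Origin: centre of underside.
- mould: Bystander: white plastic cheese mould (cup), 80 mm across, 70 mm tall, loose. Origin: centre of underside.
- spatula: Bystander: spatula lying on the bench, loose. Its axes: length along x.
- jar: Bystander: glass jar with steel cap, 60 mm across, 100 mm tall, loose. Origin: centre of underside.
Things that resemble listed ones, but are neither listed nor needed, are in the scene too. Leave any turquoise look-alike of the gauge alone.

How it is judged:
On the way:
1. the gauge is held and its blade is drawn up clear of the stand's top (contact force between the fingers and gauge above 2 N and height (world z) of gauge_tip above 0.076 m), for 0.1 s.
At the end, for the whole second after the job is handed in: Gripper holds the gauge (over 2 N), not touching the sealer; blade presses each plate over 1 N, sprung plate 1 to 5.5 mm back; tip 15 mm or more below the plate tops, 10 mm off the base, within 40 mm of mid-length; upright within 0.17 rad, square to the gap within 0.2 rad, still (contact force between the fingers and gauge above 2 N and distance of sprung_plate from where it was at the start of the episode between 0.001 and 0.0055 m and contact force between gauge and sprung_plate above 1 N and contact force between gauge and set_plate above 1 N and z of gauge_tip in the frame of sealer between 0.03 and 0.095 m and y of gauge_tip in the frame of sealer between -0.04 and 0.04 m and angle between the x axis of gauge and the x axis of sealer, either way round below 0.2 rad and angle between gauge's own z axis and vertical below 0.17 rad and linear speed of gauge below 0.01 m/s and contact force between the fingers and sealer below 0.5 N); the arm keeps its last pose, push and grip.
It fails at once if the sprung plate is jammed back against its stop (7 mm or more) (distance of sprung_plate from where it was at the start of the episode above 0.007 m).
It fails at once if a bystander is moved by more than 20 mm (distance of any of probe, cheese_a, cheese_b, cheese_c, mould, spatula, jar from where it was at the start of the episode above 0.02 m).
It also fails if it takes over 42 s, if anything falls off the work surface, if the arm or the gripper's body presses on something with over 40 N, if the wrist force passes 120 N, or if a joint passes its speed limit or range.

## Working session

There is one attempt and no reset: what is moved stays moved. The work goes in short steps, Python scripts to look and compute and a tool call to move; the robot and the scene stay as the last step left them, time stands still between calls to the robot, and variables do not carry over. Pictures are saved under pics/ and viewed, at most 10 in all, crops included, and the job is handed in when it is done.

Besides the shell and the picture viewer there is one more tool, called as name(argument=value, ...) on one line, values as JSON. drive_tool: Moves the arm, as the interface text tells. Its arguments: {"type":"object","properties":{"steps":{"type":"array"},"force":{"type":"number"}},"required":["steps"]}

```bash
mkdir -p pics; cat > h.py <<'E'
import numpy as np, cv2, pickle
from station import ctrl
def grab(n,tag):
    im=ctrl.get_image(n); pickle.dump(im,open(f'{tag}.pkl','wb'))
    cv2.imwrite(f'pics/{tag}.png',im['color'][:,:,::-1]); return im
def load(tag): return pickle.load(open(f'{tag}.pkl','rb'))
def cloud(im):
    v,u=np.mgrid[:480,:640]; d=im['depth']
    c=np.stack([(u-im['cx'])/im['fx']*d,(v-im['cy'])/im['fy']*d,d],-1)
    return (c-im['t'])@im['R']
def ray(im,u,v,z):
    d=im['R'].T@np.array([(u-im['cx'])/im['fx'],(v-im['cy'])/im['fy'],1]); o=-im['R'].T@im['t']
    return o+d*(z-o[2])/d[2]
E
python3 - <<'E'
from h import *
for n in('scene','top'): 
    im=grab(n,n+'0'); print(n,im['fx'],-im['R'].T@im['t'],im['R'][2])
o=ctrl.get_obs(); print(o, ctrl.grip_point_offset)
E
```

```text
scene 486.72726603397837 [ 1.42229798 -0.2530799   0.83247854] [-0.76748174  0.19162432 -0.61176132]
top 572.0352460620354 [ 0.29973017 -0.03803773  1.66039312] [ 0.10569287  0.00557779 -0.99438318]
{'t': 0.1, 'q': array([ 1.03300016e+00,  5.33214467e-02,  1.61417697e+00, -9.09689210e-06,
        1.47599676e+00, -1.18992503e-01]), 'dq': array([ 0.00053422, -0.00178203, -0.00412841, -0.00297169, -0.0023869 ,
       -0.00015638]), 'effort': array([ 1.49878906e-04, -3.94903994e+01, -3.71363676e+01, -1.38767864e-04,
        3.96629650e-03,  1.26456175e-05]), 'tool_pos': array([0.25387007, 0.57049154, 0.23015487]), 'tool_rot': array([-6.52930690e-01, -3.07237314e+00,  2.83280622e-03]), 'contact_force': array([-1.8060006 ,  0.24522362,  0.82898024]), 'wrist_torque': array([-0.00213638, -0.02936325, -0.01729908]), 'grip_force': 0.0, 'opening': 0.08540402991218649} 0.0187
```

View pics/scene0.png

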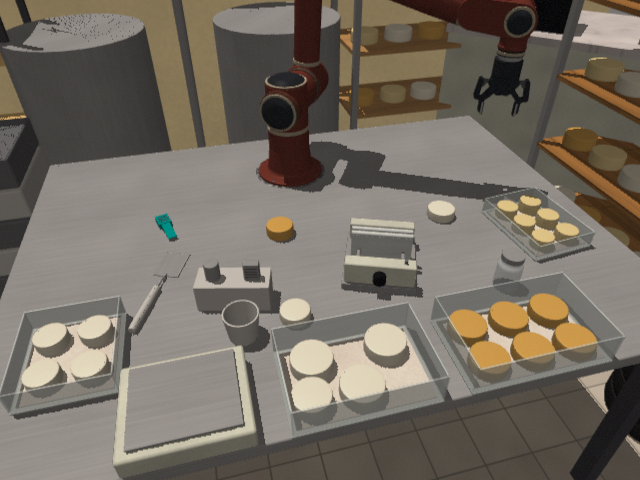

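View pics/top0.png

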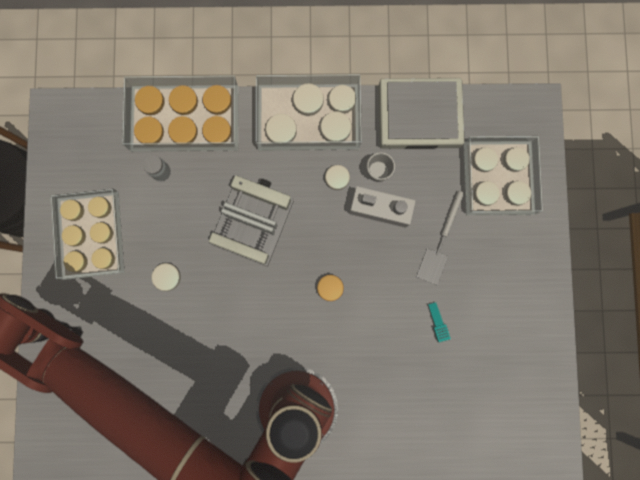

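The scene view shows the stand at (233,288): a round handle at (210,270) is the probe and a flat handle at (251,270) is the gauge. The sealer is at (380,250), with its knob at (380,280) on the side away from the robot.
The top view has the flat handle at (367,198), the round one at (400,207), and the sealer plates around (248,217).
Candidates for the gauge are the flat steel handle (top 367,198), the round probe handle (400,207) and the turquoise look-alike (438,320). I choose the flat steel handle and check it in a crop.

```bash
python3 - <<'E'
from h import *
t=load('top0'); s=load('scene0')
P=cloud(t); Q=cloud(s)
for n,(u,v) in dict(g=(367,198),pr=(400,207),standmid=(384,203),pl1=(248,214),pl2=(246,221),bench=(300,300),cheese=(337,177),mould=(380,157)).items(): print(n,P[v,u].round(4))
for n,(u,v) in dict(g=(251,265),pr=(211,266),standtop=(231,278),k=(380,279)).items(): print('s',n,Q[v,u].round(4))
# handle regions in top by height
for n,(u0,u1,v0,v1) in dict(stand=(340,425,180,232)).items():
    R=P[v0:v1,u0:u1].reshape(-1,3)
    for lo,hi in((.06,.085),(.105,.13)):
        m=(R[:,2]>lo)&(R[:,2]<hi); p=R[m]
        (c,wh,a)=cv2.minAreaRect(p[:,:2].astype(np.float32)); print(lo,m.sum(),c,wh,a,np.median(p[:,2]))
a=cv2.resize(t['color'][180:230,340:425],None,fx=4.5,fy=4.5,interpolation=2)
b=cv2.resize(s['color'][245:320,185:285],None,fx=4,fy=4,interpolation=2)
h=max(a.shape[0],b.shape[0]); f=np.zeros((h,a.shape[1]+b.shape[1],3),np.uint8); f[:a.shape[0],:a.shape[1]]=a; f[:b.shape[0],a.shape[1]:]=b
cv2.imwrite('pics/c1.png',f[:,:,::-1])
E
```

```text
g [ 0.5836 -0.1989  0.1155]
pr [ 0.5574 -0.288   0.1189]
standmid [ 0.5773 -0.2512  0.0699]
pl1 [0.5427 0.1275 0.1084]
pl2 [0.5235 0.133  0.1072]
bench [ 0.3075 -0.0123 -0.0071]
cheese [ 0.6602 -0.1216  0.0364]
mould [ 0.7179 -0.2467  0.038 ]
s g [ 0.59   -0.206   0.1167]
s pr [ 0.5693 -0.2928  0.1156]
s standtop [ 0.5735 -0.2538  0.0739]
s k [0.6488 0.0812 0.0591]
0.06 1254 (0.5727334022521973, -0.24814638495445251) (0.17061839997768402, 0.0723908394575119) 75.7605209350586 0.07161472230428534
0.105 237 (0.5748426914215088, -0.24821768701076508) (0.12458949536085129, 0.03618123382329941) 71.67991638183594 0.11539971602362548
```

View pics/c1.png

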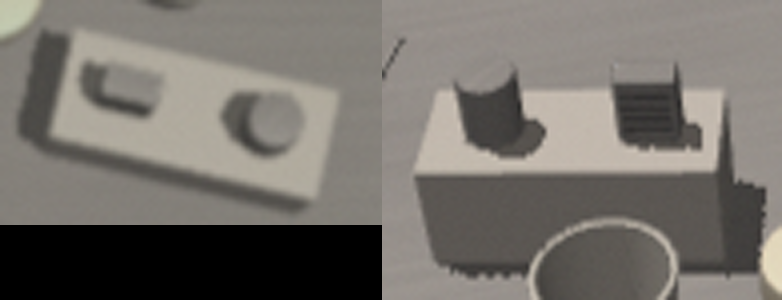

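The crop confirms it: a flat rectangular handle with ribbing (gauge) and a round one (probe), both steel. Next I get rough poses and a move calculator.

```bash
cat >> h.py <<'E'
from scipy.spatial.transform import Rotation as Ro
def plan(target,yaw_y):
    "tool y to yaw_y (deg, mod 180) by wz first, then translation in the turned tool frame"
    o=ctrl.get_obs(); R=Ro.from_rotvec(o['tool_rot']).as_matrix()
    cur=np.degrees(np.arctan2(R[1,1],R[0,1])); d=(yaw_y-cur+90)%180-90
    tilt=np.degrees(np.arctan2(np.hypot(R[0,2],R[1,2]),-R[2,2]))
    R2=R@Ro.from_rotvec([0,0,np.radians(-d)]).as_matrix()
    print('t',o['t'],'pos',o['tool_pos'].round(4),'yaw',cur.round(2),'tilt',tilt.round(2),'wz units',(-d/8).round(3))
    print('trans units after turn',(R2.T@(np.array(target)-o['tool_pos'])/.04).round(3),'now',(R.T@(np.array(target)-o['tool_pos'])/.04).round(3),'F',o['contact_force'].round(1),'open',o['opening'].round(4),'grip',round(o['grip_force'],1))
E
python3 - <<'E'
from h import *
t=load('top0'); P=cloud(t)
R=P[170:270,200:300].reshape(-1,3)
for lo,hi in((.1,.12),(.06,.085),(.01,.03)):
    m=(R[:,2]>lo)&(R[:,2]<hi); p=R[m]; print(lo,m.sum(),cv2.minAreaRect(p[:,:2].astype(np.float32)))
plan([.535,.135,.30],-18)
E
```

```text
0.1 471 ((0.536965012550354, 0.1262741982936859), (0.1501127928495407, 0.030951058492064476), 68.4783935546875)
0.06 1648 ((0.5460005402565002, 0.12385176122188568), (0.17177441716194153, 0.22465366125106812), 68.28356170654297)
0.01 2027 ((0.5521867275238037, 0.14906339347362518), (0.2743796110153198, 0.27155330777168274), 83.75923156738281)
t 0.1 pos [0.2539 0.5705 0.2302] yaw 66.0 tilt 0.11 wz units 10.501Traceback (most recent call last):
  File "<stdin>", line 6, in <module>
  File "h.py", line 22, in plan
    print('trans units after turn',(R2.T@(np.array(target)-o['tool_pos'])/.04).round(3),'now',(R.T@(np.array(target)-o['tool_pos'])/.04).round(3),'F',o['contact_force'].round(1),'open',o['opening'].round(4),'grip',round(o['grip_force'],1))
                                                                                                                                                                                         ^^^^^^^^^^^^^^^^^^
AttributeError: 'float' object has no attribute 'round'
```

drive_tool(steps=[{"translation":[0,0,-1],"angular":[0,0,1],"gripper":1},{"translation":[0,0,-1],"angular":[0,0,1],"gripper":1},{"translation":[0,0,-1],"angular":[0,0,1],"gripper":1},{"translation":[0,0,0],"angular":[0,0,1],"gripper":1},{"translation":[0,0,0],"angular":[0,0,1],"gripper":1},{"translation":[0,0,0],"angular":[0,0,1],"gripper":1},{"translation":[0,0,0],"angular":[0,0,1],"gripper":1},{"translation":[0,0,0],"angular":[0,0,1],"gripper":1}])

```text
t: 1.1
tool_pos: [0.254, 0.5708, 0.3505]
tool_rot: [2.187, 2.255, -0.002]
contact_force: [-0.9, -0.9, 0.5]
opening: 0.0852
grip_force: 0.0
```

```bash
sed -i "s/o\['opening'\].round(4)/round(float(o['opening']),4)/" h.py; python3 - <<'E'
from h import *
plan([.49,.135,.35],-21.6)
E
```

```text
t 1.1 pos [0.254  0.5708 0.3505] yaw 1.74 tilt 0.07 wz units 2.918
trans units after turn [-7.958  9.495  0.021] now [-11.069   5.565   0.021] F [-0.9 -0.9  0.5] open 0.0852 grip 0.0
```

drive_tool(steps=[{"translation":[0,0,0],"angular":[0,0,1],"gripper":1},{"translation":[0,0,0],"angular":[0,0,1],"gripper":1},{"translation":[0,0,0],"angular":[0,0,0.92],"gripper":1},{"translation":[-0.8,0.95,0],"angular":[0,0,0],"gripper":1},{"translation":[-0.8,0.95,0],"angular":[0,0,0],"gripper":1},{"translation":[-0.8,0.95,0],"angular":[0,0,0],"gripper":1},{"translation":[-0.8,0.95,0],"angular":[0,0,0],"gripper":1},{"translation":[-0.8,0.95,0],"angular":[0,0,0],"gripper":1}])

```text
t: 2.1
tool_pos: [0.3732, 0.3512, 0.3507]
tool_rot: [2.594, 1.772, -0.001]
contact_force: [-0.0, 0.3, 0.2]
opening: 0.0856
grip_force: 0.0
```

drive_tool(steps=[{"translation":[-0.8,0.95,0],"angular":[0,0,0],"gripper":1},{"translation":[-0.8,0.95,0],"angular":[0,0,0],"gripper":1},{"translation":[-0.8,0.95,0],"angular":[0,0,0],"gripper":1},{"translation":[-0.8,0.95,0],"angular":[0,0,0],"gripper":1},{"translation":[-0.8,0.95,0],"angular":[0,0,0],"gripper":1},{"translation":[0,0,0],"angular":[0,0,0],"gripper":1},{"translation":[0,0,0],"angular":[0,0,0],"gripper":1}])

```text
t: 2.98
tool_pos: [0.4912, 0.1348, 0.3509]
tool_rot: [-2.594, -1.771, 0.001]
contact_force: [-0.3, 0.4, 0.0]
opening: 0.0854
grip_force: 0.0
```

```bash
python3 - <<'E'
from h import *
im=grab('wrist','w1'); print(im['fx'],-im['R'].T@im['t'],im['R'].round(3))
plan([.535,.127,.35],-21.6)
E
```

```text
331.5998582700769 [0.51669334 0.19863977 0.49489559] [[ 0.931 -0.364 -0.001]
 [-0.35  -0.897  0.27 ]
 [-0.099 -0.251 -0.963]]
t 3.025 pos [0.4911 0.1353 0.351 ] yaw -21.31 tilt 0.04 wz units 0.037
trans units after turn [0.212 1.097 0.025] now [0.206 1.098 0.025] F [-0.2  0.4  0.2] open 0.0855 grip 0.0
```

View pics/w1.png

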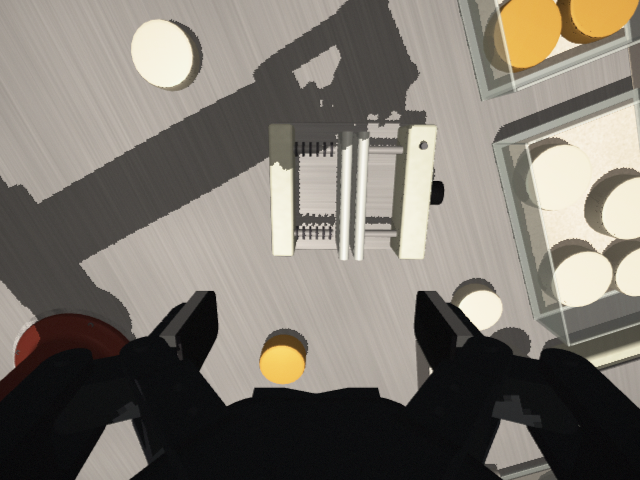

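The wrist view shows the two plates at cols 340-367, rows 130-260, and the knob at (437,193), so the right-hand plate is the set one. Next I move over the stand.

```bash
python3 - <<'E'
from h import *
im=load('w1'); P=cloud(im)
R=P[110:280,330:380].reshape(-1,3); m=(R[:,2]>.1)&(R[:,2]<.125); p=R[m]
print(m.sum(),cv2.minAreaRect(p[:,:2].astype(np.float32)),np.percentile(p[:,2],[5,50,95]))
plan([.576,-.228,.27],-15)
E
```

```text
2720 ((0.5351098775863647, 0.12670451402664185), (0.14979514479637146, 0.030646562576293945), 68.27070617675781) [0.10576605 0.11035674 0.11217432]
t 3.025 pos [0.4911 0.1353 0.351 ] yaw -21.31 tilt 0.04 wz units -0.788
trans units after turn [-8.223  4.402  2.022] now [-7.69   5.279  2.022] F [-0.2  0.4  0.2] open 0.0855 grip 0.0
```

drive_tool(steps=[{"translation":[0,0,0],"angular":[0,0,-0.79],"gripper":1},{"translation":[-0.92,0.49,0],"angular":[0,0,0],"gripper":1},{"translation":[-0.92,0.49,0],"angular":[0,0,0],"gripper":1},{"translation":[-0.92,0.49,0],"angular":[0,0,0],"gripper":1},{"translation":[-0.92,0.49,0.2],"angular":[0,0,0],"gripper":1},{"translation":[-0.92,0.49,0.2],"angular":[0,0,0],"gripper":1},{"translation":[-0.92,0.49,0.2],"angular":[0,0,0],"gripper":1},{"translation":[-0.92,0.49,0.4],"angular":[0,0,0],"gripper":1}])

```text
t: 4.03
tool_pos: [0.558, -0.1495, 0.312]
tool_rot: [2.489, 1.914, 0.002]
contact_force: [0.6, 0.2, 0.4]
opening: 0.0854
grip_force: 0.0
```

drive_tool(steps=[{"translation":[-0.92,0.49,0.5],"angular":[0,0,0],"gripper":1},{"translation":[-0.86,0.48,0.5],"angular":[0,0,0],"gripper":1},{"translation":[0,0,0],"angular":[0,0,0],"gripper":1},{"translation":[0,0,0],"angular":[0,0,0],"gripper":1}])

```text
t: 4.53
tool_pos: [0.5766, -0.2272, 0.2717]
tool_rot: [-2.491, -1.914, -0.001]
contact_force: [-0.7, -0.2, -0.4]
opening: 0.0853
grip_force: 0.0
```

```bash
python3 - <<'E'
from h import *
im=grab('wrist','w2'); print(-im['R'].T@im['t'])
P=cloud(im); z=P[:,:,2]
near=np.hypot(P[:,:,0]-.584,P[:,:,1]+.204)<.033
for lo,hi in((.108,.13),(.095,.13)):
    m=near&(z>lo)&(z<hi); p=P[m]; v,u=np.nonzero(m)
    print(m.sum(),u.min(),u.max(),v.min(),v.max(),cv2.minAreaRect(p[:,:2].astype(np.float32)),np.median(p[:,2]))
m=(np.hypot(P[:,:,0]-.573,P[:,:,1]+.248)<.1)&(z>.066)&(z<.078); p=P[m]; print(m.sum(),cv2.minAreaRect(p[:,:2].astype(np.float32)),np.median(p[:,2]))
plan([.584,-.204,.2],-15)
E
```

```text
[ 0.59457093 -0.16093656  0.41574213]
889 303 324 177 217 ((0.580856442451477, -0.20421315729618073), (0.036328841000795364, 0.01925055868923664), 75.24430084228516) 0.11830797285473983
909 303 324 176 217 ((0.5809188485145569, -0.2042112648487091), (0.03632519394159317, 0.01926000788807869), 75.02257537841797) 0.11827834685832414
8241 ((0.6026628017425537, -0.25651052594184875), (0.170729398727417, 0.13796481490135193), 75.88665771484375) 0.07343664954956321
t 4.575 pos [ 0.5767 -0.2271  0.2723] yaw -14.92 tilt 0.07 wz units 0.01
trans units after turn [0.604 0.024 1.808] now [0.604 0.024 1.808] F [-0.  -0.4  1.5] open 0.0858 grip 0.0
```

View pics/w2.png

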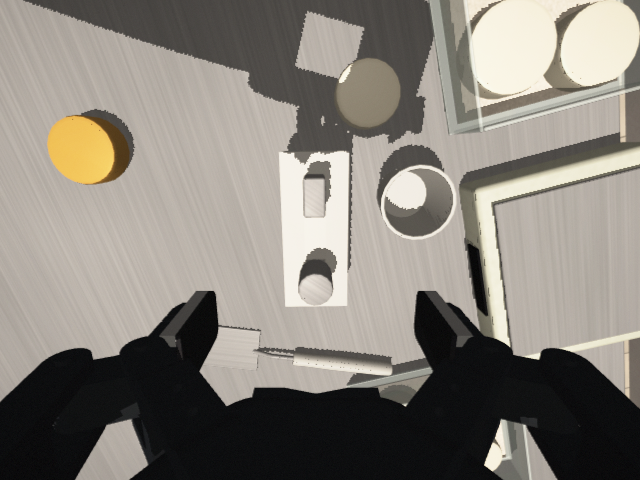

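The wrist view shows the gauge's flat handle at (314,196) in the upper slot and the probe at (316,288) below it. The depth gives 36 x 19 mm with its top at 0.118, which matches the description. Both sides are free for the fingers.

drive_tool(steps=[{"translation":[0.58,-0.04,0],"angular":[0,0,0],"gripper":1},{"translation":[0,0,0.9],"angular":[0,0,0],"gripper":1},{"translation":[0,0,0.9],"angular":[0,0,0],"gripper":1},{"translation":[0,0,0.9],"angular":[0,0,0],"gripper":1},{"translation":[0,0,0.6],"angular":[0,0,0],"gripper":1},{"translation":[0,0,0],"angular":[0,0,0],"gripper":1},{"translation":[0,0,0],"angular":[0,0,0],"gripper":1}])

```text
t: 5.45
tool_pos: [0.5818, -0.2051, 0.1413]
tool_rot: [2.49, 1.912, 0.002]
contact_force: [-0.0, -0.3, 0.8]
opening: 0.0859
grip_force: 0.0
```

```bash
python3 - <<'E'
from h import *
plan([.581,-.2042,.077],-14.9)
im=grab('wrist','w3'); P=cloud(im); z=P[:,:,2]
m=(np.hypot(P[:,:,0]-.581,P[:,:,1]+.204)<.033)&(z>.095)&(z<.13); p=P[m]
print(m.sum(),cv2.minAreaRect(p[:,:2].astype(np.float32)),np.median(p[:,2]))
E
```

```text
t 5.45 pos [ 0.5818 -0.2051  0.1413] yaw -14.97 tilt 0.16 wz units -0.008
trans units after turn [ 0.017 -0.029  1.607] now [ 0.017 -0.029  1.607] F [-0.  -0.3  0.8] open 0.0859 grip 0.0
2586 ((0.5813795328140259, -0.20390920341014862), (0.03647947311401367, 0.020326539874076843), 75.56412506103516) 0.11818905133440272
```

Consistent at (0.581,-0.204). Descending and gripping.

drive_tool(steps=[{"translation":[0.02,-0.02,0.8],"angular":[0,0,0],"gripper":1},{"translation":[0,0,0.8],"angular":[0,0,0],"gripper":1},{"translation":[0,0,0],"angular":[0,0,0],"gripper":1},{"translation":[0,0,0],"angular":[0,0,0],"gripper":0.4},{"translation":[0,0,0],"angular":[0,0,0],"gripper":0},{"translation":[0,0,0],"angular":[0,0,0],"gripper":0},{"translation":[0,0,0],"angular":[0,0,0],"gripper":0},{"translation":[0,0,0],"angular":[0,0,0],"gripper":0}], force=60)

```text
t: 6.5
tool_pos: [0.5807, -0.2051, 0.0764]
tool_rot: [2.492, 1.911, 0.001]
contact_force: [-0.2, 0.2, 4.6]
opening: 0.0194
grip_force: 58.5
```

drive_tool(steps=[{"translation":[0,0,0],"angular":[0,0,0],"gripper":0},{"translation":[0,0,0],"angular":[0,0,0],"gripper":0},{"translation":[0,0,0],"angular":[0,0,0],"gripper":0}])

```text
t: 6.88
tool_pos: [0.5807, -0.2051, 0.0765]
tool_rot: [2.492, 1.911, 0.001]
contact_force: [-1.6, 0.0, 6.4]
opening: 0.0192
grip_force: 58.6
```

drive_tool(steps=[{"translation":[0,0,-0.3],"angular":[0,0,0],"gripper":0},{"translation":[0,0,-0.5],"angular":[0,0,0],"gripper":0},{"translation":[0,0,-0.5],"angular":[0,0,0],"gripper":0},{"translation":[0,0,-0.5],"angular":[0,0,0],"gripper":0},{"translation":[0,0,-0.6],"angular":[0,0,0],"gripper":0},{"translation":[0,0,-0.6],"angular":[0,0,0],"gripper":0},{"translation":[0,0,-0.5],"angular":[0,0,0],"gripper":0},{"translation":[0,0,0],"angular":[0,0,0],"gripper":0}])

```text
t: 7.88
tool_pos: [0.5813, -0.2054, 0.2184]
tool_rot: [2.489, 1.909, 0.003]
contact_force: [0.5, -0.5, -1.4]
opening: 0.0195
grip_force: 58.6
```

```bash
python3 - <<'E'
from h import *
plan([.535,.1267,.216],-21.7)
grab('wrist','w4')
E
```

```text
t 7.875 pos [ 0.5813 -0.2054  0.2184] yaw -15.03 tilt 0.28 wz units 0.834
trans units after turn [ 7.286 -4.146  0.036] now [ 7.718 -3.271  0.036] F [ 0.5 -0.5 -1.4] open 0.0195 grip 58.6
```

View pics/w4.png

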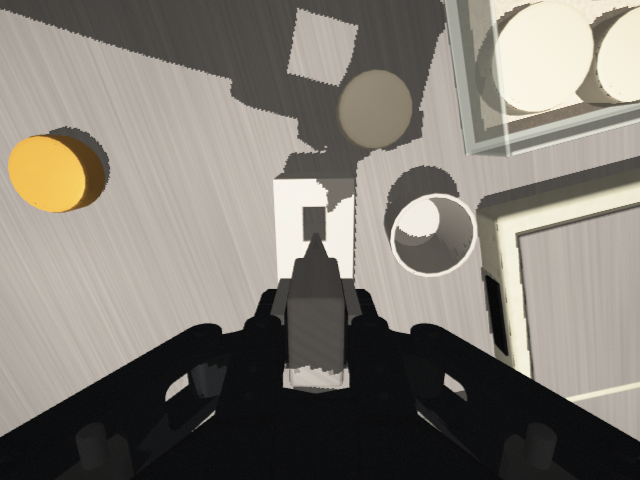

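The gauge is held upright and out of the slot, with its tip at (316,235). Moving over the sealer.

drive_tool(steps=[{"translation":[0,0,0],"angular":[0,0,0.42],"gripper":0},{"translation":[0,0,0],"angular":[0,0,0.41],"gripper":0},{"translation":[0.6,-0.34,0],"angular":[0,0,0],"gripper":0},{"translation":[0.9,-0.51,0],"angular":[0,0,0],"gripper":0},{"translation":[0.9,-0.51,0],"angular":[0,0,0],"gripper":0},{"translation":[0.9,-0.51,0],"angular":[0,0,0],"gripper":0},{"translation":[0.9,-0.51,0],"angular":[0,0,0],"gripper":0},{"translation":[0.9,-0.51,0],"angular":[0,0,0],"gripper":0}])

```text
t: 8.93
tool_pos: [0.5468, 0.0288, 0.2135]
tool_rot: [-2.598, -1.763, 0.003]
contact_force: [0.6, 0.3, -1.4]
opening: 0.0192
grip_force: 58.7
```

drive_tool(steps=[{"translation":[0.9,-0.51,0],"angular":[0,0,0],"gripper":0},{"translation":[0.9,-0.51,0],"angular":[0,0,0],"gripper":0},{"translation":[0.4,-0.24,0],"angular":[0,0,0],"gripper":0},{"translation":[0,0,0],"angular":[0,0,0],"gripper":0},{"translation":[0,0,0],"angular":[0,0,0],"gripper":0},{"translation":[0,0,0],"angular":[0,0,0],"gripper":0}])

```text
t: 9.68
tool_pos: [0.5339, 0.1267, 0.2151]
tool_rot: [2.601, 1.762, -0.001]
contact_force: [-0.6, -0.5, -1.9]
opening: 0.0193
grip_force: 58.7
```

```bash
python3 - <<'E'
from h import *
plan([.535,.1267,.216],-21.7)
im=grab('wrist','w5'); grab('top','t5'); P=cloud(im)
c=im['color'][100:340,220:420]; cv2.imwrite('pics/w5c.png',cv2.resize(c,None,fx=2.5,fy=2.5,interpolation=2)[:,:,::-1])
E
```

```text
t 9.675 pos [0.5339 0.1267 0.2151] yaw -21.77 tilt 0.02 wz units -0.008
trans units after turn [ 0.01   0.025 -0.021] now [ 0.01   0.025 -0.021] F [-0.6 -0.5 -1.9] open 0.0193 grip 58.7
```

View pics/w5c.png

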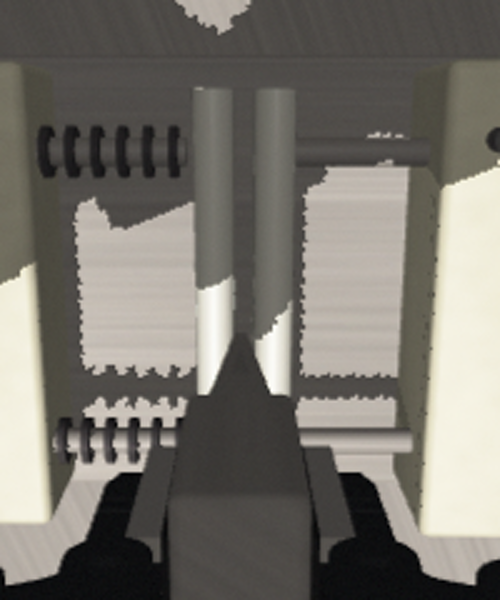

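The crop shows the tip at crop (241,338), full image (316.4,235), and the gap between the plates at crop cols 232-255, centre about 244. They almost line up; casting rays gives the rest.

```bash
python3 - <<'E'
from h import *
im=load('w5'); o=ctrl.get_obs(); R=Ro.from_rotvec(o['tool_rot']).as_matrix()
g=cv2.GaussianBlur(cv2.cvtColor(im['color'],cv2.COLOR_RGB2GRAY),(3,3),0).astype(float)
T=lambda u,v,z: (R.T@(ray(im,u,v,z)-o['tool_pos']))*1000
print('cx',im['cx'])
for v in (145,160,175,190,200,205):
    r=g[v,290:345]; d=np.diff(r)
    L=290+.5+8+np.argmin(d[8:27]) ; 
    e=[(290+.5+i,round(x,0)) for i,x in enumerate(d) if abs(x)>6]
    print(v,e)
for v in (238,242,246,250,254):
    d=np.diff(g[v,295:340]); print('b',v,[(295.5+i,round(x)) for i,x in enumerate(d) if abs(x)>8])
for v in (150,180,210):
    for u in (312.5,317.5,322.0): print(v,u,T(u,v,.105).round(1))
print('tip',T(316.4,235,.1446).round(1))
E
```

```text
cx 315.7249543829759
145 [(296.5, np.float64(8.0)), (297.5, np.float64(8.0)), (311.5, np.float64(-8.0)), (312.5, np.float64(-10.0)), (321.5, np.float64(7.0)), (322.5, np.float64(9.0)), (337.5, np.float64(-9.0))]
160 [(290.5, np.float64(20.0)), (291.5, np.float64(13.0)), (297.5, np.float64(9.0)), (311.5, np.float64(-8.0)), (312.5, np.float64(-9.0)), (321.5, np.float64(7.0)), (322.5, np.float64(9.0)), (337.5, np.float64(-7.0))]
175 [(297.5, np.float64(9.0)), (298.5, np.float64(8.0)), (311.5, np.float64(-8.0)), (312.5, np.float64(-9.0)), (321.5, np.float64(10.0)), (322.5, np.float64(10.0)), (336.5, np.float64(-9.0)), (337.5, np.float64(-7.0)), (341.5, np.float64(19.0)), (342.5, np.float64(41.0)), (343.5, np.float64(30.0))]
190 [(295.5, np.float64(-9.0)), (296.5, np.float64(-29.0)), (297.5, np.float64(-28.0)), (298.5, np.float64(-10.0)), (311.5, np.float64(-7.0)), (312.5, np.float64(-11.0)), (321.5, np.float64(9.0)), (322.5, np.float64(10.0)), (335.5, np.float64(-7.0)), (336.5, np.float64(-11.0)), (337.5, np.float64(-8.0)), (339.5, np.float64(7.0)), (340.5, np.float64(27.0)), (341.5, np.
[... 1812 characters left out ...]
06.5, -73), (307.5, -36), (323.5, 18), (324.5, 59), (325.5, 71), (326.5, 35), (331.5, -9), (332.5, -11), (333.5, -19), (334.5, -36), (335.5, -48), (336.5, -30)]
b 254 [(297.5, 30), (298.5, 54), (299.5, 41), (300.5, 17), (301.5, 9), (303.5, -36), (304.5, -68), (305.5, -52), (306.5, -16), (325.5, 43), (326.5, 81), (327.5, 52), (331.5, -9), (332.5, -12), (333.5, -19), (334.5, -36), (335.5, -46), (336.5, -28)]
150 312.5 [ 65.2  -2.  110.3]
150 317.5 [ 65.2   1.7 110.3]
150 322.0 [ 65.2   5.  110.3]
180 312.5 [ 43.2  -2.1 110.3]
180 317.5 [ 43.2   1.7 110.3]
180 322.0 [ 43.2   5.1 110.3]
210 312.5 [ 20.2  -2.2 110.3]
210 317.5 [ 20.2   1.7 110.3]
210 322.0 [ 20.2   5.2 110.3]
tip [10.7  0.8 70.7]
```

Tip centre is about y +0.3 mm in the tool frame. The gap runs from -2.1 to +5.2 mm (about 7.3 mm wide), so at the final depth the blade centre should be near y 0, close to the present line. For a 3 mm give the tip should be near z 0.0675, which is TCP z 0.138.

drive_tool(steps=[{"translation":[0,0.01,0.3],"angular":[0,0,0],"gripper":0},{"translation":[0,0,0.3],"angular":[0,0,0],"gripper":0},{"translation":[0,0,0.2],"angular":[0,0,0],"gripper":0},{"translation":[0,0,0.2],"angular":[0,0,0],"gripper":0},{"translation":[0,0,0.12],"angular":[0,0,0],"gripper":0},{"translation":[0,0,0],"angular":[0,0,0],"gripper":0},{"translation":[0,0,0],"angular":[0,0,0],"gripper":0}])

```text
t: 10.65
tool_pos: [0.5342, 0.1277, 0.1708]
tool_rot: [-2.6, -1.764, -0.0]
contact_force: [0.5, 0.8, -2.1]
opening: 0.0192
grip_force: 58.7
```

```bash
cat >> h.py <<'E'
def lat(tag):
    o=ctrl.get_obs(); R=Ro.from_rotvec(o['tool_rot']).as_matrix()
    print('t',o['t'],'pos',o['tool_pos'].round(4),'Ftool',(R.T@o['contact_force']).round(2),'Mtool',(R.T@o['wrist_torque']).round(3),'grip',round(float(o['grip_force']),1))
    im=grab('wrist',tag); g=cv2.GaussianBlur(cv2.cvtColor(im['color'],cv2.COLOR_RGB2GRAY),(3,3),0).astype(float)
    T=lambda u,v,z: (R.T@(ray(im,u,v,z)-o['tool_pos']))*1000
    for v in (130,145,160,175):
        s=im['depth'][v]; P=cloud(im)[v]; q=(R.T@(P-o['tool_pos']).T)[1]*1000
        top=(P[:,2]>.104)&(np.abs(q)<25); qq=np.sort(q[top])
        k=np.argmax(np.diff(qq)); print(v,'x',T(315,v,.105)[0].round(0),'outer L',qq[0].round(2),'inner',qq[k].round(2),qq[k+1].round(2),'outer R',qq[-1].round(2))
    return im
E
python3 - <<'E'
from h import *
lat('w6')
E
```

```text
t 10.65 pos [0.5342 0.1277 0.1708] Ftool [0.88 0.18 2.06] Mtool [-0.043  0.034  0.009] grip 58.7
130 x 78.0 outer L 0.24 inner 0.24 0.24 outer R 0.24
145 x 69.0 outer L -13.53 inner 0.24 5.2 outer R 16.0
160 x 60.0 outer L -12.92 inner 0.24 5.23 outer R 16.17
175 x 51.0 outer L -13.21 inner -2.08 4.74 outer R 16.43
```

drive_tool(steps=[{"translation":[0,0,0.06],"angular":[0,0,0],"gripper":0},{"translation":[0,0,0.06],"angular":[0,0,0],"gripper":0},{"translation":[0,0,0.06],"angular":[0,0,0],"gripper":0},{"translation":[0,0,0.06],"angular":[0,0,0],"gripper":0},{"translation":[0,0,0.06],"angular":[0,0,0],"gripper":0},{"translation":[0,0,0.06],"angular":[0,0,0],"gripper":0},{"translation":[0,0,0.06],"angular":[0,0,0],"gripper":0},{"translation":[0,0,0],"angular":[0,0,0],"gripper":0}])

```text
t: 11.7
tool_pos: [0.5341, 0.1277, 0.1535]
tool_rot: [2.6, 1.764, 0.0]
contact_force: [2.5, -0.1, -2.5]
opening: 0.0197
grip_force: 58.7
```

```bash
python3 - <<'E'
from h import *
lat('w7')
E
```

```text
t 11.7 pos [0.5341 0.1277 0.1535] Ftool [0.86 2.39 2.53] Mtool [-0.596  0.083  0.025] grip 58.7Traceback (most recent call last):
  File "<stdin>", line 2, in <module>
  File "h.py", line 31, in lat
    k=np.argmax(np.diff(qq)); print(v,'x',T(315,v,.105)[0].round(0),'outer L',qq[0].round(2),'inner',qq[k].round(2),qq[k+1].round(2),'outer R',qq[-1].round(2))
    return _wrapfunc(a, 'argmax', axis=axis, out=out, **kwds)
    return bound(*args, **kwds)
ValueError: attempt to get argmax of an empty sequence
```

drive_tool(steps=[{"translation":[0,0,0.04],"angular":[0,0,0],"gripper":0},{"translation":[0,0,0.04],"angular":[0,0,0],"gripper":0},{"translation":[0,0,0.04],"angular":[0,0,0],"gripper":0},{"translation":[0,0,0.04],"angular":[0,0,0],"gripper":0},{"translation":[0,0,0.04],"angular":[0,0,0],"gripper":0},{"translation":[0,0,0.04],"angular":[0,0,0],"gripper":0},{"translation":[0,0,0],"angular":[0,0,0],"gripper":0},{"translation":[0,0,0],"angular":[0,0,0],"gripper":0}])

```text
t: 12.75
tool_pos: [0.534, 0.1277, 0.1439]
tool_rot: [-2.599, -1.764, 0.0]
contact_force: [2.8, -0.0, 0.4]
opening: 0.0196
grip_force: 59.0
```

```bash
sed -i 's/(130,145,160,175)/(160,175,185,195,205)/; s/ k=np.argmax/ if len(qq)<3: continue\n        k=np.argmax/' h.py; python3 - <<'E'
from h import *
im=lat('w8')
cv2.imwrite('pics/w8c.png',cv2.resize(im['color'][130:330,220:420],None,fx=2.5,fy=2.5,interpolation=2)[:,:,::-1])
E
```

```text
t 12.75 pos [0.534  0.1277 0.1439] Ftool [ 1.02  2.64 -0.42] Mtool [-0.725  0.114 -0.014] grip 59.0
160 x 61.0 outer L -15.47 inner 0.27 5.15 outer R 16.3
175 x 53.0 outer L -15.59 inner 0.27 5.2 outer R 16.54
185 x 48.0 outer L -15.81 inner 0.27 5.26 outer R 16.7
195 x 42.0 outer L -16.04 inner 0.27 5.28 outer R 16.06
205 x 37.0 outer L -15.43 inner 0.27 5.33 outer R 16.34
```

View pics/w8c.png

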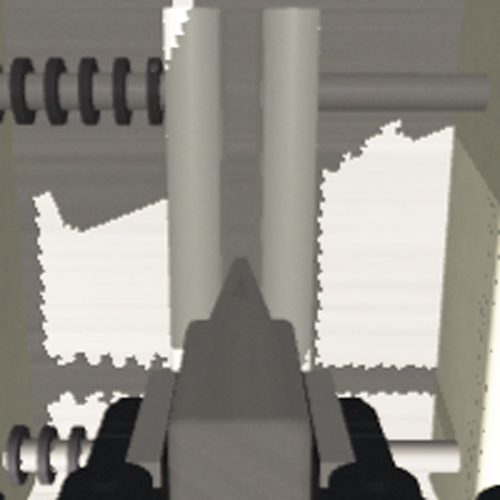

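The crop shows the blade between the plates, its sides meeting both at about crop (215,330) and (268,330). The sprung plate is about 2.3 mm back. A little further down.

drive_tool(steps=[{"translation":[0,0,0.03],"angular":[0,0,0],"gripper":0},{"translation":[0,0,0.03],"angular":[0,0,0],"gripper":0},{"translation":[0,0,0.03],"angular":[0,0,0],"gripper":0},{"translation":[0,0,0.03],"angular":[0,0,0],"gripper":0},{"translation":[0,0,0],"angular":[0,0,0],"gripper":0},{"translation":[0,0,0],"angular":[0,0,0],"gripper":0}])

```text
t: 13.55
tool_pos: [0.5338, 0.1279, 0.1392]
tool_rot: [-2.599, -1.764, 0.001]
contact_force: [-0.7, 0.3, 3.1]
opening: 0.0193
grip_force: 59.4
```

```bash
python3 - <<'E'
from h import *
lat('w9')
E
```

```text
t 13.55 pos [0.5338 0.1279 0.1392] Ftool [-0.01 -0.75 -3.12] Mtool [0.172 0.067 0.025] grip 59.4
160 x 61.0 outer L -16.13 inner -4.82 5.51 outer R 16.92
175 x 54.0 outer L -16.29 inner 0.27 5.6 outer R 16.54
185 x 48.0 outer L -16.43 inner 0.27 5.63 outer R 16.72
195 x 43.0 outer L -15.92 inner -4.97 0.27 outer R 16.82
205 x 38.0 outer L -16.02 inner -4.99 0.27 outer R 16.34
```

Lateral force has dropped to about zero, so both plates press on the blade (roughly 4 N each). The sprung plate is about 3 mm back, with a snug vertical drag of about 5 N. Settling, then handing in.

drive_tool(steps=[{"translation":[0,0,0],"angular":[0,0,0],"gripper":0},{"translation":[0,0,0],"angular":[0,0,0],"gripper":0},{"translation":[0,0,0],"angular":[0,0,0],"gripper":0},{"translation":[0,0,0],"angular":[0,0,0],"gripper":0}])

```text
t: 14.1
tool_pos: [0.5339, 0.1278, 0.1392]
tool_rot: [-2.599, -1.764, 0.0]
contact_force: [-2.1, 2.4, 2.9]
opening: 0.0194
grip_force: 59.4
```

```bash
python3 - <<'E'
from h import *
lat('w10'); print(ctrl.finish_job())
E
```

```text
t 14.1 pos [0.5339 0.1278 0.1392] Ftool [ 1.44 -2.78 -2.85] Mtool [0.442 0.213 0.008] grip 59.4
160 x 61.0 outer L -16.13 inner 0.26 5.52 outer R 16.87
175 x 54.0 outer L -16.39 inner -4.88 0.26 outer R 16.47
185 x 48.0 outer L -16.54 inner -4.9 0.26 outer R 16.7
195 x 43.0 outer L -16.01 inner -4.97 0.26 outer R 16.87
205 x 38.0 outer L -16.08 inner -5.02 0.26 outer R 16.22
the job is handed in; nothing more can be done
None
```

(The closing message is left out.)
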